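# Trace the stud pattern with the engraver's tracing head

## Task

Teach the engraver its pattern: with the closed fingertips in the square dish of the white tracing head, push the head along so that the orange sighting ring goes slowly over the studs of the wavy line one after another, first the blue one, then each black one in its order along the line, and last the red one, every stud coming wholly inside the ring as seen from above. Leave the ring standing over the red stud and take the hand away. Do not press hard, do not touch the ring or its arm, and leave the jar, the ring mandrel and the loupe where they stand.

Things in the scene. Friction and masses are not known exactly. Their poses are not given: they have to be found in the camera images.
- engraver: fixed blue base plate of the tracing table, 440 x 420 x 12 mm, lying on the bench; origin at the centre of its underside; its x axis runs along the two aluminium rails (rails 396 mm apart, at y = -198 and +198 mm), its y axis along the bridge. Its place and yaw vary.
- bridge (a joint): travel (m) of the aluminium bridge that carries the head (100 mm wide in x, 400 mm long) along the base's +x, 0 to 0.20; stays where it is left, resists with about 1.5 N plus 10 N per m/s
- head (a joint): travel (m) of the white tracing head along the bridge, along the base's +y, -0.13 to +0.13, 0 in the middle; stays where it is left, resists with about 1.5 N plus 10 N per m/s
- dish (a point): centre of the floor of the square dish in the top of the white tracing head. The head is a block 110 x 110 mm, 28 mm thick, its top 16 mm above this point; the dish is 53 mm square, 16 mm deep, with upright walls and a dark rubber floor, sides parallel to the base's x and y. Shut fingertips put a few mm above the floor push its walls; the head slides freely in x and y of the base, never turns and cannot be lifted.
- ring (a point): centre of the orange sighting ring (inner diameter 30 mm, outer 40 mm), carried rigidly by the head on a thin dark arm: always 120 mm from the dish centre along the base's +x, 17 mm lower than the dish floor; it moves exactly as the head moves and hangs 5.5 mm above the stud tops
- pattern: white pattern plate 150 x 250 x 6 mm fixed on the base plate, with a grey wavy line and six studs 14 mm in diameter and 3 mm high: one end stud blue, four black, other end stud red; origin at the centre of its underside, y along its long side
- stud1 (a point): top centre of a black stud; stud1, stud2, stud3, stud4 is the order along the line, the -y end of the plate first. The blue stud may be at either end: beside stud1 (60 mm from it; the order is then stud1 to stud4) or beside stud4 (the order is then stud4 to stud1).
- stud2 (a point): top centre of a black stud, next to stud1
- stud3 (a point): top centre of a black stud, next to stud2
- stud4 (a point): top centre of a black stud, at the other end of the black row from stud1
- stud_blue: blue stud at one end of the line, where the tracing starts; origin at the centre of its underside
- stud_red: red stud at the other end of the line, where the tracing finishes; origin at the centre of its underside
- sight: the orange ring with its thin dark arm, not to be touched; origin on the head's vertical centre line, at bench level
- jar: loose lidded jar, 48 mm across, 55 mm high, beside the base; origin at the centre of its underside
- mandrel: loose upright steel ring mandrel on a round foot 52 mm across, 85 mm high, beside the base; origin at the centre of its underside
- loupe: loose black loupe, 34 mm across, 30 mm high, beside the base; origin at the centre of its underside

How it is judged:
By the outcome, as a careful person would: the job done as asked, in the order asked, and still so for the second after the job is handed in, with the robot touching nothing.
It also fails if it takes over 64 s, if anything falls off the work surface, if the arm or the gripper's body presses on something with over 40 N, if the wrist force passes 120 N, or if a joint passes its speed limit or range.

## Robot

A 6-joint arm with a two-finger parallel gripper is mounted at the origin on the work surface. World frame = base frame: x ahead of the robot, y to its left, z up, the work surface at z = 0. Lengths are in mm, angles in degrees, forces in N, time in s.
With the tool pointing down it reaches from about 350 to 850 mm from the base axis. Payload 8.1 kg.
Tool frame: the origin (TCP) lies at the very end of the fingers, on their centre line; the grasp point (between the pads) lies 19 mm behind it (tcp_to_grasp is the distance from the TCP to the grasp point, in mm); z points along the fingers, x is the direction in which the jaws open and shut, and the axes are right-handed (so a half turn about z gives the same grasp; the last joint's range is limited). The gripper opens to 85 mm and grips with 20 to 120 N. Pads are 22 mm wide; open, the fingers measure 114 mm over their backs; the gripper's body (76 mm by 85 mm) begins 54 mm behind the grasp point. The pads swing forward as they close: fully open they stand 13 mm farther back than shut.
Start: joints at [-79.091, 7.471, 85.268, -0, 87.261, -4.893], TCP at [163.41, -577.323, 231.292] pointing down, gripper open.
Joint ranges: [-169.43, 169.43], [-51.17, 129.36], [1.28, 143.12], [-76.62, 256.62], [0, 156.53], [-152.29, 152.29]. Speed limits (degrees/s): [136.94, 136.94, 159.86, 180, 180, 180].

## Interface

Orientations are given as [roll, pitch, yaw] about the fixed x, y, z axes, in that order (R = Rz(yaw) Ry(pitch) Rx(roll)).
In Python, from bench import * gives the robot as it stands. The module is installed in compiled form; this text tells all that it offers.
- The arm moves only by the tool apply_moves, never from a script. Its argument "targets" is text: rows parted by semicolons, each of 7 numbers parted by spaces: the turn, a rotation vector about the tool's x, y, z in rad, then the shift along the tool's x, y, z in cm, then the finger opening in cm, from 0 to 8.54. A call has exactly 5 rows; each row is the pose to reach, as a shift and turn from the pose commanded when the call began, along the tool's axes at that moment; what a row does not reach only later rows make up. A row lasts 1/10 s, in which the tool goes at most 50 mm and 8.59 degrees, less where a joint would pass 70% of its speed; a pose out of reach is approached as far as the arm can. A call with a gripper value outside its range is refused whole. The fingers move at their own pace and stop on an object; "force" is the grip in N (left out, the last holds). Time passes only in rows, so rows that repeat a pose let the fingers close, or fill a call up. It gives the time, the measured TCP pose, the force and the opening at its end, in the units of the state.
- sense(): the state, without advancing time (a new reading comes with each control period).
- snapshot(name): name is "side" or "top" or "wrist"; returns the picture (400x640x3 uint8, red, green, blue); there is no depth.
- camera_model(name): a dict with "fx", "fy", "cx", "cy" (pixels), "k1" (the pictures are not rectified: a ray, as slopes to the right and down, at radius r is drawn at 1 + k1 r^2 times it, then the intrinsics apply), "position" and "attitude" of the camera in the world; the wrist camera has in their place "T_tool_cam" (4x4, takes a point from camera to tool coordinates, whose origin is the TCP and whose axes are the tool frame's). Camera axes: x right, y up, looking along -z (the intrinsics and any distortion apply to the point x, -y, -z); pixel columns grow to the right and rows downward; lengths in mm; the calibration is good to about 2 mm. A picture is of the moment at which its call begins: read the wrist's pose just before it. camera_model takes no time and is no camera call.
- hand_in(): hands the job in, once; it reports no verdict.
Trained networks look in the newest picture that a camera, given by its name, has taken for a name from the list of things; names that differ only in an ending like _2 or _b are one class to them, and where a whole thing is asked for, a point or a joint stands for the part that bears it (a point fixed in the world has none). Each returns a list of dicts, best first, with "confidence" (0 to 1); they miss things now and then, are a little off and sometimes report something else, mostly with a low value. They report only what shows in the picture. A call takes as long as a camera call.
- recognise(camera, query): "at" ([row, column] in pixels, amid what is visible of it).
- place_of(camera, query): "at" ([row, column] in pixels: a listed point, or the origin of a listed thing).
The state is a dict: "time": time; "joint_pos": joint angles; "qd": joint speeds; "joint_efforts": joint torques, N m; "tool_pos": TCP position; "tcp_rot": TCP orientation; "ft_force": force on the tool from outside, world axes, zero at the start; "wrist_torque": the same for the moment, N m; "finger_gap": finger opening in mm.
Only numpy, scipy, OpenCV 4.12 (cv2) and the standard library are available. Lean on these libraries where they do the work, as an engineer would, in place of code of your own. Each camera call takes 0.05 s, during which the arm holds its last target. There are 200 camera calls.

## Working session

There is one attempt and no reset: what is moved stays moved. The work goes in short steps, Python scripts to look and compute and a tool call to move; the robot and the scene stay as the last step left them, time stands still between calls to the robot, and variables do not carry over. Pictures are saved under pics/ and viewed, about 8 in all and at most 12, crops included, and the job is handed in when it is done.

Besides the shell and the picture viewer there is one more tool, called after "Call:" as a command line: name --argument value ..., lists and objects as JSON in quotes. apply_moves: Moves the arm, as the interface text tells. Its arguments: {"type":"object","properties":{"targets":{"type":"string"},"force":{"type":"number"}},"required":["targets"]}

```bash
mkdir -p pics; cat > h.py <<'E'
from bench import *
import numpy as np, cv2
from scipy.spatial.transform import Rotation as R
def cam(name, st=None):
    m=camera_model(name)
    if name=="wrist":
        st=st or sense(); T=np.eye(4); T[:3,:3]=R.from_euler('xyz',st['tcp_rot'],degrees=True).as_matrix(); T[:3,3]=st['tool_pos']
        W=T@np.array(m['T_tool_cam']); return m,W[:3,:3],W[:3,3]
    a=np.array(m['attitude'],float)
    Rm=a if a.shape==(3,3) else R.from_euler('xyz',a,degrees=True).as_matrix()
    return m,Rm,np.array(m['position'],float)
def px2w(c,at,z):
    m,Rm,p=c; v,u=at
    d=np.array([(u-m['cx'])/m['fx'],(v-m['cy'])/m['fy']]); s=d.copy()
    for _ in range(20): s=d/(1+m['k1']*(s@s))
    r=Rm@np.array([s[0],-s[1],-1]); return p+r*(z-p[2])/r[2]
def w2px(c,w):
    m,Rm,p=c; q=Rm.T@(np.array(w)-p); s=np.array([q[0],-q[1]])/-q[2]; s=s*(1+m['k1']*(s@s))
    return s[1]*m['fy']+m['cy'], s[0]*m['fx']+m['cx']
def snap(name,fn):
    im=snapshot(name); cv2.imwrite('pics/'+fn,np.ascontiguousarray(im[:,:,::-1])); return im
E
python3 - <<'E'
from h import *
print(sense()); print(camera_model("top")); print(camera_model("wrist"))
c=cam("top"); snap("top","t0.png")
for q,z in [("dish",None),("ring",None),("stud_blue",21),("stud1",21),("stud2",21),("stud3",21),("stud4",21),("stud_red",21),("pattern",12),("engraver",0),("jar",0),("mandrel",0),("loupe",0)]:
    r=place_of("top",q); print(q,[(d['at'],round(d['confidence'],2)) for d in r[:2]])
    if r: print(px2w(c,r[0]['at'],z if z is not None else 26).round(1))
snap("side","s0.png")
E
```

```text
{'time': 0.0, 'joint_pos': array([-7.90911106e+01,  7.51716547e+00,  8.53302748e+01,  6.93707495e-04,
        8.72606964e+01, -4.89419803e+00]), 'qd': array([-0.01169099,  0.03212863, -0.00168686,  0.04850748, -0.00834522,
       -0.07400616]), 'joint_efforts': array([ 3.26009547e-05, -5.69389594e+01, -5.00552559e+01, -1.11221798e-04,
        1.47300301e-02,  5.48059143e-05]), 'tool_pos': array([ 163.30830538, -576.77190333,  230.21343726]), 'tcp_rot': array([-1.79990084e+02,  1.07683265e-01, -7.41969371e+01]), 'ft_force': array([-0.54833406, -0.41571523, -0.10682921]), 'wrist_torque': array([-0.02814954, -0.00451311, -0.01423786]), 'finger_gap': 85.51712446313253}
{'fx': 486.5134938916329, 'fy': 486.5134938916329, 'cx': 322.1557590263803, 'cy': 206.56055757773694, 'k1': -0.15309538886037616, 'position': array([ 462.37644825,   23.37225807, 1260.03962158]), 'attitude': array([  5.3067154 ,   0.45453333, -90.42296827])}
{'fx': 304.8731790001944, 'fy': 304.8731790001944, 'cx': 319.78685911367893, 'cy': 194.76117315368964, 'k1': 0.01500662334879249, 'T_tool_cam': array([[ 9.99999979e-01
[... 436 characters left out ...]
2, 367.0], 0.43)]
[647.3 -83.6  21. ]
stud1 [([194.3, 305.2], 0.88), ([187.4, 321.0], 0.71)]
[609.5  75.6  21. ]
stud2 [([194.3, 305.2], 0.88), ([187.4, 321.0], 0.71)]
[609.5  75.6  21. ]
stud3 [([194.3, 305.2], 0.88), ([187.4, 321.0], 0.71)]
[609.5  75.6  21. ]
stud4 [([194.3, 305.2], 0.88), ([187.4, 321.0], 0.71)]
[609.5  75.6  21. ]
stud_red [([180.2, 285.9], 0.53)]
[646.5 125.2  21. ]
pattern [([180.0, 327.7], 0.58)]
[647.4  17.5  12. ]
engraver [([201.2, 331.3], 0.92), ([199.6, 330.3], 0.63)]
[593.3   8.6   0. ]
jar [([230.7, 218.9], 0.77)]
[518.3 302.8   0. ]
mandrel [([168.0, 223.3], 0.8), ([185.3, 319.9], 0.2)]
[684.  293.2   0. ]
loupe [([174.9, 434.5], 0.61)]
[ 660.9 -264.2    0. ]
```

```bash
python3 - <<'E'
import cv2
im=cv2.imread('pics/t0.png'); cv2.imwrite('pics/t0c.png',cv2.resize(im[130:290,220:420],None,fx=4,fy=4,interpolation=cv2.INTER_CUBIC)[:600])
E
```

```text
(no output)
```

View pics/t0c.png

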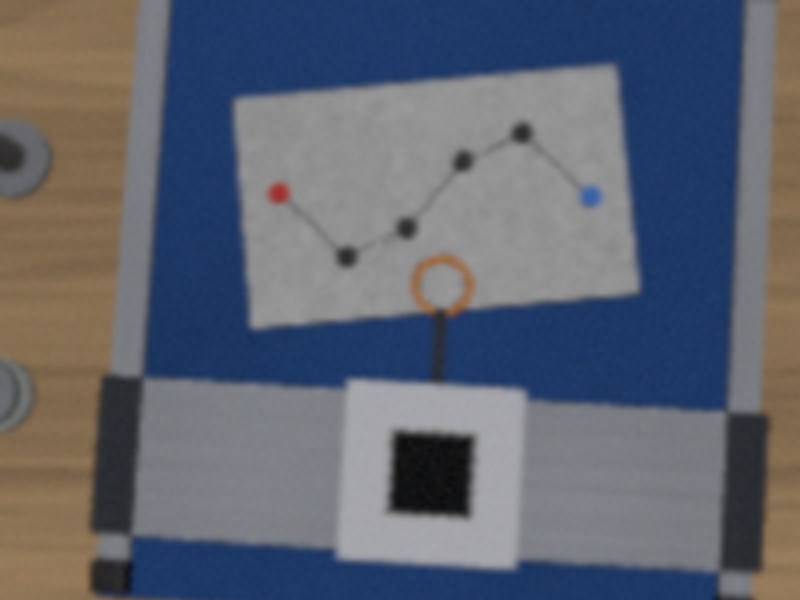

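View pics/s0.png

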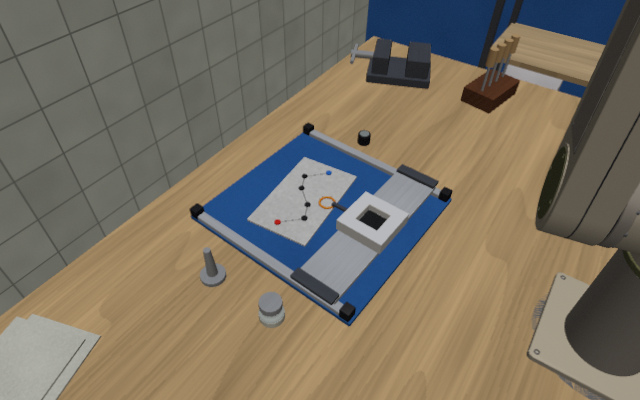

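The top picture (crop ×4, origin at 220,130) shows blue at (590,196), then black at (522,132), (463,161), (406,228) and (347,257), and red at (278,193). The ring is at (442,286) and the dish at (431,474). Blue is at the −y end, so the order is stud1 to stud4. The side view agrees. Next I refine these centres with colour centroids.

```bash
cat >> h.py <<'E'
def cen(mask,near,rad):
    n,l,s,c=cv2.connectedComponentsWithStats(mask.astype(np.uint8))
    k=[i for i in range(1,n) if s[i,4]>5 and np.hypot(c[i][1]-near[0],c[i][0]-near[1])<rad]
    m=np.isin(l,k); v,u=np.nonzero(m); return np.array([v.mean(),u.mean()]),m.sum()
E
python3 - <<'E'
from h import *
im=cv2.imread('pics/t0.png')[:,:,::-1].astype(int); r,g,b=im[...,0],im[...,1],im[...,2]
c=cam("top")
f=lambda x,y:(130+(y-1.5)/4,220+(x-1.5)/4)
mx=im.max(2)
for n,p,m in [("blue",f(590,196),(b-r>50)),("s1",f(522,132),mx<100),("s2",f(463,161),mx<100),("s3",f(406,228),mx<100),("s4",f(347,257),mx<100),("red",f(278,193),r-b>50)]:
    a,k=cen(m,p,4); print(n,a.round(2),k,px2w(c,a,21).round(1))
m=(r-b>45)&(r-g>15); v,u=np.nonzero(m); q=f(442,286); s=np.hypot(v-q[0],u-q[1])<10
pts=np.float32(np.c_[u[s],v[s]]); (cx,cy),ax,_=cv2.fitEllipse(pts); print("ring",cy,cx,ax,pts.mean(0),px2w(c,(cy,cx),27).round(1))
dk=mx<60; a,k=cen(dk,f(431,474),5); print("dish",a,k,px2w(c,a,45).round(1),px2w(c,a,53).round(1))
for nm,A,B,z in [("bridge front",(345-205+0,380),(725,410),40),("bridge back",(135,535),(720,572),40),("head back",(337,557),(517,568),61),("head front",(347,380),(526,388),61),("railR",(735,500),(760,10),20),("railL",(135,350),(168,10),20),("dishL",(391,433),(388,513),61)]:
    d=px2w(c,f(*B),z)-px2w(c,f(*A),z); print(nm,np.degrees(np.arctan2(d[1],d[0])).round(2),np.hypot(*d[:2]).round(1))
h=[px2w(c,f(*p),61) for p in [(347,380),(526,388),(517,568),(337,557)]]; print("headc",np.mean(h,0))
E
```

```text
blue [178.5  367.22] 18 [649.1 -84.2  21. ]
s1 [163. 350.] 21 [689.9 -40.4  21. ]
s2 [169.95 335.19] 21 [672.   -1.9  21. ]
s3 [186.81 321.14] 21 [628.5  34.6  21. ]
s4 [193.73 306.05] 22 [610.9  73.4  21. ]
red [177.91 289.09] 22 [652.4 117.   21. ]
ring 200.89259338378906 330.1327819824219 (13.502681732177734, 13.678780555725098) [329.9     200.27142] [591.3  11.9  27. ]
dish [248.09295775 327.32957746] 355 [471.3  20.1  45. ] [471.2  20.1  53. ]
bridge front -93.39 368.7
bridge back -94.04 366.9
head back -93.91 110.6
head front -93.02 110.5
railR -4.35 319.3
railL -5.08 223.5
dishL 177.47 49.1
headc [471.65747946  19.52618573  61.        ]
```

```bash
cat > plan.py <<'E'
# tracks the commanded pose; plan() prints 5-row calls toward world way-points
import json,os,numpy as np
from scipy.spatial.transform import Rotation as R
F='cmd.json'
def mat(yaw): return R.from_euler('xyz',[180,0,yaw],degrees=True)
def load(): return json.load(open(F)) if os.path.exists(F) else [163.41,-577.32,231.29,-79.091+4.893]
def plan(wps,g=0.0):
    """wps: list of (x,y,z,yaw) per row"""
    p=load()
    while len(wps)%5: wps=wps+[wps[-1]]
    for i in range(0,len(wps),5):
        r0=mat(p[3]); rows=[]
        for w in wps[i:i+5]:
            s=np.round(r0.inv().apply(np.array(w[:3])-p[:3])/10,2)
            rv=np.round((r0.inv()*mat(w[3])).as_rotvec(),3)
            rows.append(' '.join(f'{v:g}' for v in [*(rv+0),*(s+0),g]))
        print('; '.join(rows))
        n=np.array(p[:3])+r0.apply(s*10); p=[*map(float,n),float((r0*R.from_rotvec(rv)).as_euler('xyz',degrees=True)[2])]
    json.dump(p,open(F,'w')); print('cmd',np.round(p,1))
def lin(a,b,n): return [tuple(np.array(a)+(np.array(b)-a)*k/n) for k in range(1,n+1)]
E
python3 -c "
from plan import *
a=load(); b=(471.3,20,120,-4)
n=20
s=lin(a,b,n)
plan(s)"
```

```text
0 0 -0.061 -2.45 -2.29 0.56 0; 0 0 -0.123 -4.91 -4.59 1.11 0; 0 0 -0.184 -7.36 -6.88 1.67 0; 0 0 -0.245 -9.82 -9.18 2.23 0; 0 0 -0.306 -12.27 -11.47 2.78 0
0 0 -0.062 -1.65 -2.93 0.56 0; 0 0 -0.123 -3.3 -5.86 1.12 0; 0 0 -0.184 -4.95 -8.79 1.67 0; 0 0 -0.245 -6.6 -11.71 2.23 0; 0 0 -0.307 -8.25 -14.64 2.78 0
0 0 -0.061 -0.69 -3.29 0.56 0; 0 0 -0.122 -1.37 -6.58 1.12 0; 0 0 -0.183 -2.06 -9.87 1.67 0; 0 0 -0.245 -2.75 -13.16 2.23 0; 0 0 -0.306 -3.44 -16.44 2.79 0
0 0 -0.061 0.34 -3.35 0.55 0; 0 0 -0.122 0.68 -6.69 1.11 0; 0 0 -0.184 1.01 -10.03 1.67 0; 0 0 -0.245 1.35 -13.38 2.22 0; 0 0 -0.306 1.68 -16.72 2.78 0
cmd [471.3  20.  120.   -4. ]
```

Call:
apply_moves --targets "0 0 -0.061 -2.45 -2.29 0.56 0; 0 0 -0.123 -4.91 -4.59 1.11 0; 0 0 -0.184 -7.36 -6.88 1.67 0; 0 0 -0.245 -9.82 -9.18 2.23 0; 0 0 -0.306 -12.27 -11.47 2.78 0" --force 20

```text
time: 1.25
tool_pos: [240.8, -426.9, 203.4]
tcp_rot: [-180.0, -0.0, -56.5]
ft_force: [0.4, -0.5, -0.3]
finger_gap: 12.6
```

Call:
apply_moves --targets "0 0 -0.062 -1.65 -2.93 0.56 0; 0 0 -0.123 -3.3 -5.86 1.12 0; 0 0 -0.184 -4.95 -8.79 1.67 0; 0 0 -0.245 -6.6 -11.71 2.23 0; 0 0 -0.307 -8.25 -14.64 2.78 0"

```text
time: 1.75
tool_pos: [317.8, -277.5, 175.7]
tcp_rot: [180.0, -0.0, -38.9]
ft_force: [-0.2, 0.2, 0.8]
finger_gap: 0.3
```

Call:
apply_moves --targets "0 0 -0.061 -0.69 -3.29 0.56 0; 0 0 -0.122 -1.37 -6.58 1.12 0; 0 0 -0.183 -2.06 -9.87 1.67 0; 0 0 -0.245 -2.75 -13.16 2.23 0; 0 0 -0.306 -3.44 -16.44 2.79 0"

```text
time: 2.25
tool_pos: [394.9, -128.1, 147.9]
tcp_rot: [180.0, -0.1, -21.4]
ft_force: [0.5, -0.3, 0.8]
finger_gap: 0.1
```

Call:
apply_moves --targets "0 0 -0.061 0.34 -3.35 0.55 0; 0 0 -0.122 0.68 -6.69 1.11 0; 0 0 -0.184 1.01 -10.03 1.67 0; 0 0 -0.245 1.35 -13.38 2.22 0; 0 0 -0.306 1.68 -16.72 2.78 0"

```text
time: 2.75
tool_pos: [471.9, 21.4, 120.0]
tcp_rot: [180.0, -0.0, -3.9]
ft_force: [0.4, -0.7, 0.7]
finger_gap: -0.2
```

```bash
python3 - <<'E'
from h import *
st=sense(); print(st['time'],st['tool_pos'],st['tcp_rot'],st['finger_gap'])
c=cam("wrist",st); im=snap("wrist","w1.png"); mt=snap("top","t1.png")
for n,w in [("ring",(591.3,11.9,27)),("dish",(471.3,20,45)),("s4",(610.9,73.4,21)),("red",(652.4,117,21)),("tcp",st['tool_pos'])]: print(n,np.round(w2px(c,w),1))
E
```

```text
2.75 [471.94985246  21.3979971  120.03611356] [ 1.79997127e+02 -4.37588486e-02 -3.85953207e+00] -0.22929431776460488
ring [200.1 467.5]
dish [207.8 320. ]
s4 [120.4 496.5]
red [ 53.7 562.8]
tcp [255.2 321.3]
```

View pics/w1.png

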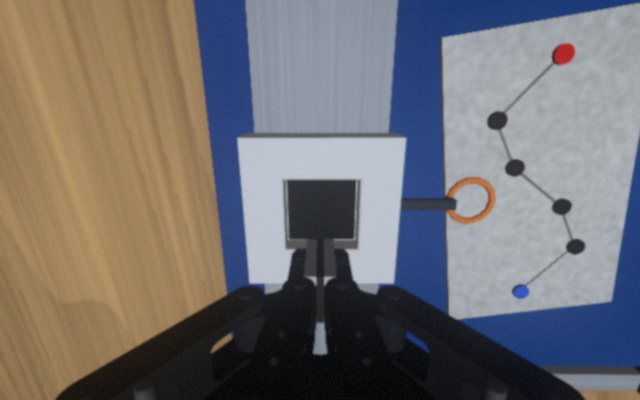

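The wrist picture shows the dish floor at about (209,321), the ring at (201,471), blue at (292,520) and red at (54,564). All agree with the top-camera map to within 2 mm. I refine from this picture and lower into the dish.

```bash
cat >> h.py <<'E'
def wring(im,c,rad=None,near=None):
    im=im.astype(int); r,g,b=im[...,0],im[...,1],im[...,2]
    m=(r-b>60)&(g-b>15)&(r-g>20); m[:, :380]=0
    n,l,s,_=cv2.connectedComponentsWithStats(m.astype(np.uint8)); k=1+np.argmax(s[1:,4]); v,u=np.nonzero(l==k)
    h=cv2.convexHull(np.float32(np.c_[u,v])); (cx,cy),ax,_=cv2.fitEllipse(h)
    return (cy,cx),ax,px2w(c,(cy,cx),27)
E
python3 - <<'E'
from h import *
im=cv2.imread('pics/w1.png')[:,:,::-1]; st=dict(tool_pos=[471.95,21.4,120.04],tcp_rot=[180,-.04,-3.86]); c=cam("wrist",st)
at,ax,w=wring(im,c); print("ring",at,ax,w.round(1))
i=im.astype(int); mx=i.max(2); r,g,b=i[...,0],i[...,1],i[...,2]
for n,p,m in [("blue",(292,520),(b-r>90)&(b>150)),("s1",(246,575),mx<90),("s2",(207,562),mx<90),("s3",(168,514),mx<90),("s4",(120,497),mx<90),("red",(54,564),(r-b>60)&(g<90))]:
    a,k=cen(m,p,6); q=px2w(c,a,20.5); print(n,a.round(1),k,q.round(1),(q-w)[:2].round(1))
print("dish",px2w(c,(209.5,322),45).round(1))
from plan import *
a=load(); plan(lin(a,(471,20,50.5,-4),10))
E
```

```text
ring (200.14434814453125, 470.20501708984375) (43.53709411621094, 51.1500358581543) [593.5  11.7  27. ]
blue [291.8 521.1] 136 [650.6 -84.1  20.5] [ 57.1 -95.8]
s1 [246.2 575.1] 193 [690.9 -39.8  20.5] [ 97.4 -51.5]
s2 [206.4 561.4] 217 [672.7  -1.4  20.5] [ 79.3 -13.1]
s3 [167.4 514.5] 232 [629.7  35.   20.5] [36.3 23.3]
s4 [120.2 496.9] 261 [611.5  73.5  20.5] [18.  61.8]
red [ 53.6 563.7] 325 [653.4 117.1  20.5] [ 59.9 105.4]
dish [472.8  18.5  45. ]
0 0 0 0 0 0.69 0; 0 0 0 -0.01 0 1.39 0; 0 0 0 -0.01 0 2.08 0; 0 0 0 -0.01 0 2.78 0; 0 0 0 -0.01 0 3.47 0
0 0 0 -0.01 0 0.7 0; 0 0 0 -0.01 0 1.39 0; 0 0 0 -0.01 0 2.09 0; 0 0 0 -0.02 0 2.78 0; 0 0 0 -0.02 0 3.48 0
cmd [471.   20.   50.5  -4. ]
```

Call:
apply_moves --targets "0 0 0 0 0 0.69 0; 0 0 0 -0.01 0 1.39 0; 0 0 0 -0.01 0 2.08 0; 0 0 0 -0.01 0 2.78 0; 0 0 0 -0.01 0 3.47 0"

```text
time: 3.35
tool_pos: [470.9, 19.4, 84.6]
tcp_rot: [180.0, 0.0, -4.1]
ft_force: [-0.2, 0.1, 0.9]
finger_gap: -0.1
```

Call:
apply_moves --targets "0 0 0 -0.01 0 0.7 0; 0 0 0 -0.01 0 1.39 0; 0 0 0 -0.01 0 2.09 0; 0 0 0 -0.02 0 2.78 0; 0 0 0 -0.02 0 3.48 0"

```text
time: 3.85
tool_pos: [471.0, 20.1, 49.9]
tcp_rot: [-180.0, 0.0, -4.0]
ft_force: [-0.8, -0.4, 0.6]
finger_gap: 0.1
```

```bash
cat > look.py <<'E'
from h import *
import sys
S=dict(blue=(650.6,-84.1),s1=(690.9,-39.8),s2=(672.7,-1.4),s3=(629.7,35.),s4=(611.5,73.5),red=(653.4,117.1))
y=np.radians(-4); ex=np.array([np.cos(y),np.sin(y)]); ey=np.array([-np.sin(y),np.cos(y)])
def base(d): return np.array([d@ex,d@ey]).round(1)
if __name__=="__main__":
    st=sense(); c=cam("wrist",st); im=snap("wrist",sys.argv[1]+".png")
    at,ax,w=wring(im,c); print("t",st['time'],"tcp",st['tool_pos'].round(1),"F",st['ft_force'].round(1)); print("ring",np.round(at,1),np.round(ax,1),w.round(1))
    w=w[:2]; print("tcp-dish base",base(st['tool_pos'][:2]-(w-120*ex)),{k:base(np.array(v)-w).tolist() for k,v in S.items()})
E
python3 look.py w2
```

```text
t 3.85 tcp [471.   20.1  49.9] F [-0.8 -0.4  0.6]
ring [236.1 529.3] [57.9 71.9] [594.1  11.6  27. ]
tcp-dish base [-3.4 -0.1] {'blue': [63.0, -91.5], 's1': [100.1, -44.5], 's2': [79.3, -7.5], 's3': [33.9, 25.8], 's4': [13.0, 63.0], 'red': [51.8, 109.4]}
```

View pics/w2.png

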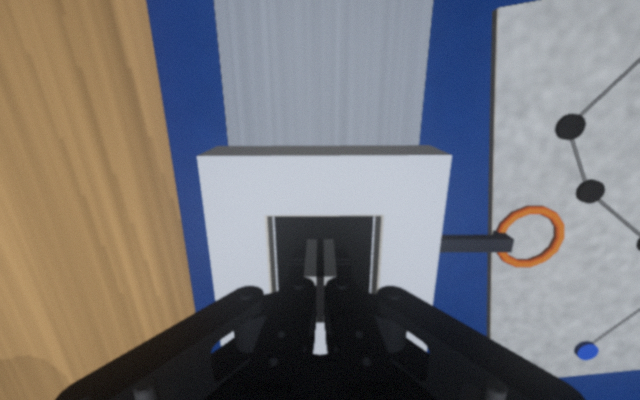

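Fingertips are in the dish, clear of its walls (tips at about (255,320), dish floor cols 275–375), and the ring is at (236,529). Tool x runs along base +x and tool y along base −y, so moves are simple. First I make contact, then push toward blue and stop short.

Call:
apply_moves --targets "0 0 0 0.4 0.3 0 0; 0 0 0 0.8 0.6 0 0; 0 0 0 1.2 0.9 0 0; 0 0 0 1.6 1.2 0 0; 0 0 0 2 1.5 0 0"

```text
time: 4.4
tool_pos: [490.1, 3.5, 50.6]
tcp_rot: [-180.0, 0.0, -4.0]
ft_force: [-1.7, 0.1, 0.9]
finger_gap: -0.2
```

Call:
apply_moves --targets "0 0 0 0.2 0.32 0 0; 0 0 0 0.4 0.64 0 0; 0 0 0 0.6 0.96 0 0; 0 0 0 0.8 1.28 0 0; 0 0 0 1 1.6 0 0"

```text
time: 4.9
tool_pos: [498.9, -13.3, 50.6]
tcp_rot: [-180.0, -0.0, -4.0]
ft_force: [-2.1, 1.5, 2.7]
finger_gap: 0.1
```

```bash
python3 look.py w3
```

```text
t 4.9 tcp [498.9 -13.3  50.6] F [-2.1  1.5  2.7]
ring [210.6 507.3] [60.5 73.6] [607.7  -4.8  27. ]
tcp-dish base [ 12. -16.] {'blue': [48.3, -76.1], 's1': [85.4, -29.1], 's2': [64.6, 7.9], 's3': [19.1, 41.2], 's4': [-1.7, 78.4], 'red': [37.1, 124.8]}
```

Contact offset from dish centre is (+12, −16), as the sizes predict. Remaining to blue: (48, −76).

Call:
apply_moves --targets "0 0 0 0.24 0.38 0 0; 0 0 0 0.48 0.76 0 0; 0 0 0 0.72 1.14 0 0; 0 0 0 0.96 1.52 0 0; 0 0 0 1.2 1.9 0 0"

```text
time: 5.45
tool_pos: [509.5, -33.1, 50.5]
tcp_rot: [-180.0, 0.0, -4.0]
ft_force: [-1.4, 2.3, 1.4]
finger_gap: 0.1
```

Call:
apply_moves --targets "0 0 0 0.24 0.38 0 0; 0 0 0 0.48 0.76 0 0; 0 0 0 0.72 1.14 0 0; 0 0 0 0.96 1.52 0 0; 0 0 0 1.2 1.9 0 0"

```text
time: 5.95
tool_pos: [520.2, -52.9, 50.5]
tcp_rot: [-180.0, 0.0, -4.0]
ft_force: [-1.5, 2.1, 2.2]
finger_gap: 0.2
```

Call:
apply_moves --targets "0 0 0 0.24 0.38 0 0; 0 0 0 0.48 0.76 0 0; 0 0 0 0.72 1.14 0 0; 0 0 0 0.96 1.52 0 0; 0 0 0 1.2 1.9 0 0"

```text
time: 6.45
tool_pos: [530.8, -72.7, 50.4]
tcp_rot: [-180.0, 0.0, -4.0]
ft_force: [-1.2, 2.7, 1.4]
finger_gap: -0.0
```

```bash
python3 look.py w4
```

```text
t 6.45 tcp [530.8 -72.7  50.4] F [-1.2  2.7  1.4]
ring [210.5 507.3] [60.1 73.9] [639.5 -64.1  27. ]
tcp-dish base [ 12.2 -16.2] {'blue': [12.4, -19.2], 's1': [49.6, 27.8], 's2': [28.7, 64.8], 's3': [-16.7, 98.1], 's4': [-37.6, 135.3], 'red': [1.2, 181.7]}
```

Call:
apply_moves --targets "0 0 0 0.13 0.2 0 0; 0 0 0 0.26 0.4 0 0; 0 0 0 0.38 0.59 0 0; 0 0 0 0.5 0.78 0 0; 0 0 0 0.62 0.97 0 0"

```text
time: 7.0
tool_pos: [536.2, -82.6, 50.5]
tcp_rot: [-180.0, 0.0, -4.0]
ft_force: [-1.4, 2.8, 0.7]
finger_gap: -0.1
```

Call:
apply_moves --targets "0 0 0 0.13 0.2 0 0; 0 0 0 0.26 0.4 0 0; 0 0 0 0.4 0.6 0 0; 0 0 0 0.52 0.8 0 0; 0 0 0 0.62 0.95 0 0"

```text
time: 7.5
tool_pos: [541.8, -92.6, 50.5]
tcp_rot: [180.0, 0.0, -4.0]
ft_force: [-1.4, 2.7, 1.0]
finger_gap: 0.2
```

```bash
python3 look.py w5; python3 - <<'E'
from h import *
a=cv2.imread('pics/w5.png'); b=snap("top","t5.png")[:,:,::-1]
A=cv2.resize(a[120:400,400:640],None,fx=1.6,fy=1.6); B=cv2.resize(b[140:260,270:390],(384,448))
cv2.imwrite('pics/v5.png',np.hstack([A,B]))
E
```

```text
t 7.5 tcp [541.8 -92.6  50.5] F [-1.4  2.7  1. ]
ring [380.8 606.3] [ 38.9 142.2] [ 732.9 -217.2   27. ]
tcp-dish base [-79.4 111. ] {'blue': [-91.4, 127.0], 's1': [-54.3, 174.0], 's2': [-75.1, 211.1], 's3': [-120.5, 244.4], 's4': [-141.4, 281.5], 'red': [-102.6, 327.9]}
```

View pics/v5.png

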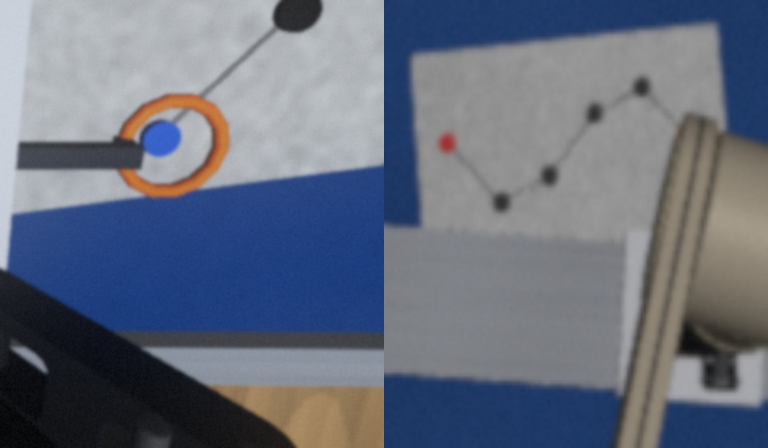

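Blue lies inside the ring; its leftward offset is mostly parallax. The numeric ring fit caught the wood instead, so I restrict it to near the expected pixel and recompute, measuring studs in the same picture too.

```bash
cat > look.py <<'E'
from h import *
import sys
S=dict(blue=(650.6,-84.1),s1=(690.9,-39.8),s2=(672.7,-1.4),s3=(629.7,35.),s4=(611.5,73.5),red=(653.4,117.1))
y=np.radians(-4); ex=np.array([np.cos(y),np.sin(y)]); ey=np.array([-np.sin(y),np.cos(y)])
def base(d): return np.array([d@ex,d@ey]).round(1)
def studs(im,c):
    i=im.astype(int); r,g,b=i[...,0],i[...,1],i[...,2]; out={}
    for n,p in S.items():
        q=w2px(c,(*p,20.5))
        if not(8<q[0]<330 and 400<q[1]<630): continue
        m={'blue':(b-r>80)&(b>140),'red':(r-b>60)&(g<80)}.get(n,i.max(2)<90)
        try: a,k=cen(m,q,7); out[n]=px2w(c,a,20.5)[:2]
        except Exception: pass
    return out
if __name__=="__main__":
    old=len(sys.argv)>2
    st=sense(); c=cam("wrist",st)
    im=cv2.imread(f'pics/{sys.argv[1]}.png')[:,:,::-1] if old else snap("wrist",sys.argv[1]+".png")
    t=im.copy(); t[330:]=0; t[:100]=0; t[:,570:]=0
    at,ax,w=wring(t,c); print("t",st['time'],"tcp",st['tool_pos'].round(1),"F",st['ft_force'].round(1)); print("ring",np.round(at,1),np.round(ax,1),w.round(1))
    w=w[:2]; print("tcp-dish base",base(st['tool_pos'][:2]-(w-120*ex)),{k:base(np.array(v)-w).tolist() for k,v in S.items()})
    print("direct",{k:base(v-w).tolist() for k,v in studs(im,c).items()})
E
python3 look.py w5 old
```

```text
t 7.6 tcp [541.9 -92.8  50.5] F [-1.6  0.7  0.3]
ring [210.6 507.6] [60.5 73.4] [650.8 -84.3  27. ]
tcp-dish base [ 11.9 -16.1] {'blue': [-0.2, 0.2], 's1': [36.9, 47.2], 's2': [16.1, 84.2], 's3': [-29.4, 117.5], 's4': [-50.2, 154.7], 'red': [-11.4, 201.1]}
direct {'blue': [-0.2, 0.1], 's1': [37.1, 46.7], 's2': [16.3, 83.7]}
```

Ring is centred on blue to 0.2 mm. Next: cross the free play in +y inside the dish, then push diagonally toward stud1 (+37.1, +46.8).

Call:
apply_moves --targets "0 0 0 -0.2 -0.3 0 0; 0 0 0 -0.2 -0.95 0 0; 0 0 0 -0.2 -1.65 0 0; 0 0 0 -0.2 -2.35 0 0; 0 0 0 -0.2 -2.9 0 0"

```text
time: 8.1
tool_pos: [541.8, -62.4, 50.5]
tcp_rot: [-180.0, -0.0, -4.0]
ft_force: [-0.0, 0.2, -0.4]
finger_gap: -0.1
```

Call:
apply_moves --targets "0 0 0 0.2 -0.3 0 0; 0 0 0 0.45 -0.6 0 0; 0 0 0 0.7 -0.9 0 0; 0 0 0 0.95 -1.2 0 0; 0 0 0 1.2 -1.5 0 0"

```text
time: 8.6
tool_pos: [554.9, -49.2, 50.4]
tcp_rot: [180.0, 0.0, -4.0]
ft_force: [-2.9, -2.5, 0.1]
finger_gap: -0.1
```

Call:
apply_moves --targets "0 0 0 0.25 -0.32 0 0; 0 0 0 0.5 -0.64 0 0; 0 0 0 0.75 -0.96 0 0; 0 0 0 1 -1.28 0 0; 0 0 0 1.25 -1.6 0 0"

```text
time: 9.1
tool_pos: [568.5, -33.8, 50.4]
tcp_rot: [-180.0, 0.0, -4.0]
ft_force: [-2.0, -1.3, 0.3]
finger_gap: 0.4
```

```bash
python3 look.py w6
```

```text
t 9.1 tcp [568.5 -33.8  50.4] F [-2.  -1.3  0.3]
ring [259.  498.2] [55.8 68.3] [675.4 -56.8  27. ]
tcp-dish base [11.8 15.5] {'blue': [-22.8, -28.9], 's1': [14.3, 18.1], 's2': [-6.6, 55.1], 's3': [-52.0, 88.4], 's4': [-72.8, 125.6], 'red': [-34.1, 172.0]}
direct {'blue': [-23.0, -29.0], 's1': [14.9, 19.0], 's2': [-6.4, 55.1], 's3': [-51.7, 88.4]}
```

Call:
apply_moves --targets "0 0 0 0.16 -0.2 0 0; 0 0 0 0.31 -0.4 0 0; 0 0 0 0.46 -0.59 0 0; 0 0 0 0.61 -0.78 0 0; 0 0 0 0.75 -0.96 0 0"

```text
time: 9.65
tool_pos: [576.6, -24.9, 50.5]
tcp_rot: [-180.0, -0.0, -4.0]
ft_force: [-2.3, -1.2, -0.1]
finger_gap: -0.0
```

Call:
apply_moves --targets "0 0 0 0.15 -0.2 0 0; 0 0 0 0.3 -0.38 0 0; 0 0 0 0.45 -0.57 0 0; 0 0 0 0.6 -0.76 0 0; 0 0 0 0.7 -0.89 0 0"

```text
time: 10.15
tool_pos: [584.3, -16.5, 50.5]
tcp_rot: [-180.0, -0.0, -4.0]
ft_force: [-1.3, -1.6, 0.3]
finger_gap: -0.3
```

```bash
python3 look.py w7
```

```text
t 10.15 tcp [584.3 -16.5  50.5] F [-1.3 -1.6  0.3]
ring [259.  498.1] [55.6 68.1] [691.1 -39.6  27. ]
tcp-dish base [11.8 15.6] {'blue': [-37.3, -47.3], 's1': [-0.2, -0.2], 's2': [-21.0, 36.8], 's3': [-66.5, 70.1], 's4': [-87.3, 107.2], 'red': [-48.6, 153.7]}
direct {'blue': [nan, nan], 's1': [-0.0, -0.1], 's2': [-20.7, 36.9]}h.py:25: RuntimeWarning: Mean of empty slice.
  m=np.isin(l,k); v,u=np.nonzero(m); return np.array([v.mean(),u.mean()]),m.sum()
  ret = ret.dtype.type(ret / rcount)
```

Call:
apply_moves --targets "0 0 0 -0.3 0.2 0 0; 0 0 0 -0.8 0.2 0 0; 0 0 0 -1.3 0.2 0 0; 0 0 0 -1.8 0.2 0 0; 0 0 0 -2.2 0.2 0 0"

```text
time: 10.7
tool_pos: [561.4, -17.0, 50.5]
tcp_rot: [-180.0, -0.0, -4.0]
ft_force: [-0.3, -0.4, 0.0]
finger_gap: -0.2
```

Call:
apply_moves --targets "0 0 0 -0.17 -0.2 0 0; 0 0 0 -0.36 -0.55 0 0; 0 0 0 -0.56 -0.9 0 0; 0 0 0 -0.75 -1.24 0 0; 0 0 0 -0.95 -1.59 0 0"

```text
time: 11.2
tool_pos: [553.9, -0.3, 50.7]
tcp_rot: [180.0, -0.0, -4.0]
ft_force: [0.9, -1.2, 1.0]
finger_gap: 0.0
```

Call:
apply_moves --targets "0 0 0 -0.17 -0.31 0 0; 0 0 0 -0.35 -0.62 0 0; 0 0 0 -0.52 -0.93 0 0; 0 0 0 -0.7 -1.24 0 0; 0 0 0 -0.85 -1.5 0 0"

```text
time: 11.7
tool_pos: [546.2, 15.2, 50.6]
tcp_rot: [-180.0, -0.0, -4.0]
ft_force: [1.3, -1.2, 1.7]
finger_gap: 0.1
```

```bash
python3 look.py w8 2>/dev/null
```

```text
t 11.7 tcp [546.2  15.2  50.6] F [ 1.3 -1.2  1.7]
ring [259.  542.2] [55.3 69.4] [679.7  -9.7  27. ]
tcp-dish base [-14.9  15.5] {'blue': [-23.8, -76.3], 's1': [13.3, -29.3], 's2': [-7.5, 7.8], 's3': [-53.0, 41.1], 's4': [-73.8, 78.2], 'red': [-35.0, 124.6]}
direct {'s1': [13.7, -29.9], 's2': [nan, nan], 's3': [nan, nan], 's4': [nan, nan], 'red': [-35.1, 124.6]}
```

Call:
apply_moves --targets "0 0 0 -0.15 -0.16 0 0; 0 0 0 -0.3 -0.32 0 0; 0 0 0 -0.45 -0.48 0 0; 0 0 0 -0.6 -0.63 0 0; 0 0 0 -0.75 -0.78 0 0"

```text
time: 12.25
tool_pos: [539.2, 23.4, 50.6]
tcp_rot: [-180.0, -0.0, -4.0]
ft_force: [1.3, -2.5, 4.0]
finger_gap: -0.2
```

```bash
python3 look.py w9 2>/dev/null
```

```text
t 12.25 tcp [539.2  23.4  50.6] F [ 1.3 -2.5  4. ]
ring [259.  542.3] [55.2 69.9] [672.7  -1.5  27. ]
tcp-dish base [-14.9  15.5] {'blue': [-16.3, -83.9], 's1': [20.8, -36.9], 's2': [-0.0, 0.1], 's3': [-45.5, 33.4], 's4': [-66.3, 70.6], 'red': [-27.5, 117.0]}
direct {'s1': [20.8, -36.6], 's2': [nan, nan], 's3': [-42.3, 33.4], 's4': [-64.0, 70.6], 'red': [-27.6, 117.0]}
```

Call:
apply_moves --targets "0 0 0 -0.3 -0.22 0 0; 0 0 0 -0.6 -0.44 0 0; 0 0 0 -0.9 -0.66 0 0; 0 0 0 -1.2 -0.88 0 0; 0 0 0 -1.55 -1.14 0 0"

```text
time: 12.8
tool_pos: [524.4, 35.9, 50.5]
tcp_rot: [180.0, -0.0, -4.0]
ft_force: [1.5, -2.1, 1.5]
finger_gap: 0.1
```

Call:
apply_moves --targets "0 0 0 -0.3 -0.22 0 0; 0 0 0 -0.6 -0.44 0 0; 0 0 0 -0.9 -0.66 0 0; 0 0 0 -1.2 -0.88 0 0; 0 0 0 -1.55 -1.14 0 0"

```text
time: 13.3
tool_pos: [509.7, 48.3, 50.5]
tcp_rot: [180.0, 0.0, -4.0]
ft_force: [2.4, -1.3, 1.6]
finger_gap: 0.1
```

```bash
python3 look.py w10 2>/dev/null
```

```text
t 13.3 tcp [509.7  48.3  50.5] F [ 2.4 -1.3  1.6]
ring [259.1 542.5] [55.4 70.1] [643.2  23.5  27. ]
tcp-dish base [-14.9  15.5] {'blue': [14.8, -106.8], 's1': [52.0, -59.8], 's2': [31.1, -22.8], 's3': [-14.3, 10.6], 's4': [-35.2, 47.7], 'red': [3.6, 94.1]}
direct {'s2': [31.0, -22.3], 's3': [-15.7, 11.9], 's4': [-35.2, 47.9], 'red': [3.6, 94.1]}
```

View pics/w10.png

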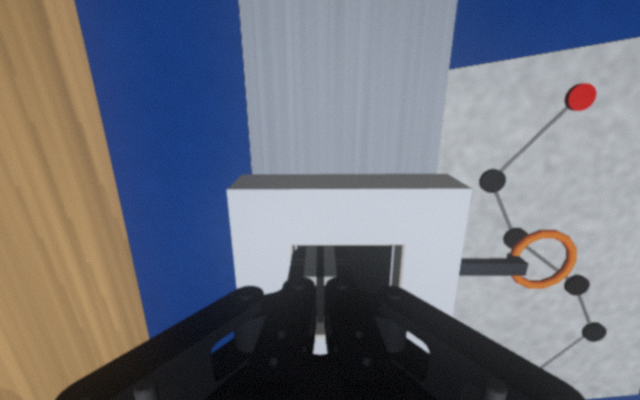

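The ring is at (259,543), between stud2 (285,577) and stud3 (238,515), and the fingertips are at the −x wall. On to stud3, 18 mm more, slowly.

Call:
apply_moves --targets "0 0 0 -0.29 -0.22 0 0; 0 0 0 -0.58 -0.44 0 0; 0 0 0 -0.88 -0.66 0 0; 0 0 0 -1.17 -0.87 0 0; 0 0 0 -1.44 -1.07 0 0"

```text
time: 13.85
tool_pos: [496.0, 60.0, 50.4]
tcp_rot: [180.0, 0.0, -4.0]
ft_force: [2.0, -2.1, -0.2]
finger_gap: 0.1
```

```bash
python3 look.py w11 2>/dev/null
```

```text
t 13.85 tcp [496.   60.   50.4] F [ 2.  -2.1 -0.2]
ring [259.2 542.5] [55.2 70.2] [629.4  35.2  27. ]
tcp-dish base [-14.9  15.5] {'blue': [29.5, -117.5], 's1': [66.6, -70.5], 's2': [45.7, -33.5], 's3': [0.3, -0.2], 's4': [-20.5, 37.0], 'red': [18.2, 83.4]}
direct {'s2': [45.6, -33.1], 's3': [nan, nan], 's4': [-20.7, 37.3], 'red': [18.3, 83.5]}
```

Call:
apply_moves --targets "0 0 0 -0.16 -0.28 0 0; 0 0 0 -0.31 -0.56 0 0; 0 0 0 -0.46 -0.84 0 0; 0 0 0 -0.62 -1.12 0 0; 0 0 0 -0.77 -1.4 0 0"

```text
time: 14.4
tool_pos: [489.4, 74.6, 50.4]
tcp_rot: [180.0, 0.0, -4.0]
ft_force: [2.3, -1.6, -0.2]
finger_gap: 0.0
```

Call:
apply_moves --targets "0 0 0 -0.15 -0.26 0 0; 0 0 0 -0.29 -0.52 0 0; 0 0 0 -0.43 -0.78 0 0; 0 0 0 -0.57 -1.04 0 0; 0 0 0 -0.7 -1.27 0 0"

```text
time: 14.9
tool_pos: [483.4, 87.8, 50.5]
tcp_rot: [-180.0, 0.0, -4.0]
ft_force: [1.1, -1.5, -2.4]
finger_gap: 0.3
```

Call:
apply_moves --targets "0 0 0 -0.12 -0.21 0 0; 0 0 0 -0.24 -0.42 0 0; 0 0 0 -0.36 -0.63 0 0; 0 0 0 -0.48 -0.84 0 0; 0 0 0 -0.59 -1.03 0 0"

```text
time: 15.4
tool_pos: [478.3, 98.4, 50.5]
tcp_rot: [-180.0, 0.0, -4.0]
ft_force: [1.9, -2.8, -2.4]
finger_gap: -0.3
```

```bash
python3 look.py w12 2>/dev/null
```

```text
t 15.4 tcp [478.3  98.4  50.5] F [ 1.9 -2.8 -2.4]
ring [259.  542.3] [55.3 69.7] [611.7  73.6  27. ]
tcp-dish base [-14.8  15.5] {'blue': [49.8, -154.6], 's1': [86.9, -107.6], 's2': [66.1, -70.5], 's3': [20.7, -37.2], 's4': [-0.2, -0.1], 'red': [38.6, 46.3]}
direct {'s3': [20.4, -36.6], 's4': [nan, nan], 'red': [38.7, 46.4]}
```

Call:
apply_moves --targets "0 0 0 0.3 0.2 0 0; 0 0 0 0.9 0.2 0 0; 0 0 0 1.5 0.2 0 0; 0 0 0 2.1 0.2 0 0; 0 0 0 2.5 0.2 0 0"

```text
time: 15.95
tool_pos: [504.0, 94.4, 50.6]
tcp_rot: [-180.0, -0.0, -4.0]
ft_force: [1.1, 0.3, 0.6]
finger_gap: -0.0
```

Call:
apply_moves --targets "0 0 0 0.17 -0.2 0 0; 0 0 0 0.42 -0.5 0 0; 0 0 0 0.67 -0.8 0 0; 0 0 0 0.92 -1.1 0 0; 0 0 0 1.17 -1.4 0 0"

```text
time: 16.45
tool_pos: [515.7, 107.9, 50.2]
tcp_rot: [180.0, 0.0, -4.0]
ft_force: [-1.6, -2.0, -0.8]
finger_gap: -0.1
```

Call:
apply_moves --targets "0 0 0 0.25 -0.3 0 0; 0 0 0 0.5 -0.6 0 0; 0 0 0 0.75 -0.9 0 0; 0 0 0 1 -1.2 0 0; 0 0 0 1.25 -1.5 0 0"

```text
time: 16.95
tool_pos: [529.4, 121.9, 50.4]
tcp_rot: [180.0, 0.0, -4.0]
ft_force: [-2.7, -1.5, -2.8]
finger_gap: -0.4
```

```bash
python3 look.py w13 2>/dev/null
```

```text
t 16.95 tcp [529.4 121.9  50.4] F [-2.7 -1.5 -2.8]
ring [259.1 498.5] [56.2 68.5] [636.4  98.9  27. ]
tcp-dish base [11.7 15.5] {'blue': [26.9, -181.6], 's1': [64.0, -134.5], 's2': [43.2, -97.5], 's3': [-2.3, -64.2], 's4': [-23.1, -27.1], 'red': [15.6, 19.4]}
direct {'s4': [-23.1, -26.4], 'red': [15.5, 19.6]}
```

Call:
apply_moves --targets "0 0 0 0.16 -0.2 0 0; 0 0 0 0.32 -0.4 0 0; 0 0 0 0.48 -0.6 0 0; 0 0 0 0.64 -0.8 0 0; 0 0 0 0.8 -1 0 0"

```text
time: 17.5
tool_pos: [538.3, 131.3, 50.6]
tcp_rot: [-180.0, -0.0, -4.0]
ft_force: [-1.4, -1.1, 0.4]
finger_gap: 0.0
```

Call:
apply_moves --targets "0 0 0 0.16 -0.2 0 0; 0 0 0 0.32 -0.4 0 0; 0 0 0 0.48 -0.6 0 0; 0 0 0 0.62 -0.78 0 0; 0 0 0 0.76 -0.95 0 0"

```text
time: 18.0
tool_pos: [546.5, 140.3, 50.6]
tcp_rot: [-180.0, -0.0, -4.0]
ft_force: [-2.0, -1.5, 1.1]
finger_gap: 0.1
```

```bash
python3 look.py w14 2>/dev/null
```

```text
t 18.0 tcp [546.5 140.3  50.6] F [-2.  -1.5  1.1]
ring [259.  497.8] [56.  68.5] [653.3 117.1  27. ]
tcp-dish base [11.9 15.6] {'blue': [11.4, -200.9], 's1': [48.5, -153.9], 's2': [27.6, -116.9], 's3': [-17.8, -83.6], 's4': [-38.6, -46.4], 'red': [0.1, -0.0]}
direct {'s4': [nan, nan], 'red': [-0.2, 0.3]}
```

Ring is on red to 0.3 mm. I back off both walls, then lift and withdraw.

Call:
apply_moves --targets "0 0 0 -0.3 0.4 0 0; 0 0 0 -0.7 0.9 0 0; 0 0 0 -1 1.3 0 0; 0 0 0 -1 1.3 0 0; 0 0 0 -1 1.3 -0.5 0"

```text
time: 18.55
tool_pos: [534.7, 127.5, 55.1]
tcp_rot: [180.0, 0.1, -4.0]
ft_force: [0.6, 0.4, 0.2]
finger_gap: -0.2
```

Call:
apply_moves --targets "0 0 0 0 0 -0.6 0; 0 0 0 0 0 -1.4 0; 0 0 0 0 0 -2.4 0; 0 0 0 0 0 -4 0; 0 0 0 0 0 -6 0"

```text
time: 19.05
tool_pos: [535.0, 127.8, 116.2]
tcp_rot: [180.0, 0.0, -4.0]
ft_force: [-0.1, -0.1, 0.6]
finger_gap: -0.3
```

Call:
apply_moves --targets "0 0 0 -1 1 -2 0; 0 0 0 -3 3 -4 0; 0 0 0 -5 6 -6 0; 0 0 0 -7 9 -7 0; 0 0 0 -8 11 -7.5 0"

```text
time: 19.55
tool_pos: [447.5, 22.5, 192.9]
tcp_rot: [180.0, -0.2, -4.0]
ft_force: [0.9, 1.0, -0.4]
finger_gap: 0.2
```

```bash
python3 - <<'E'
from look import *
print(sense()['time'],sense()['tool_pos'].round(1),sense()['ft_force'].round(1))
c=cam("wrist"); a=snap("wrist","w15.png"); b=snap("top","t15.png")
i=b.astype(int); r,g,bl=i[...,0],i[...,1],i[...,2]
ct=cam("top")
for q,z in [("jar",0),("mandrel",0),("loupe",0)]:
    k=place_of("top",q); print(q,k and px2w(ct,k[0]['at'],z).round(0))
q=w2px(ct,(653,117,25)); v,u=map(int,q); print(q)
B=cv2.resize(b[v-40:v+40,u-50:u+50],(500,400),interpolation=cv2.INTER_CUBIC)
A=cv2.resize(a,(640//2,200)); 
cv2.imwrite('pics/v15.png',np.hstack([B,np.vstack([A[:,:300],np.zeros((200,300,3),np.uint8)])])[:,:,::-1]); 
E
```

```text
19.55 [447.5  22.5 192.9] [ 0.9  1.  -0.4]
jar [520. 297.   0.]
mandrel [546. 132.   0.]
loupe [ 648. -256.    0.]
(np.float64(177.42997561431687), np.float64(288.9720985549439))
```

View pics/v15.png

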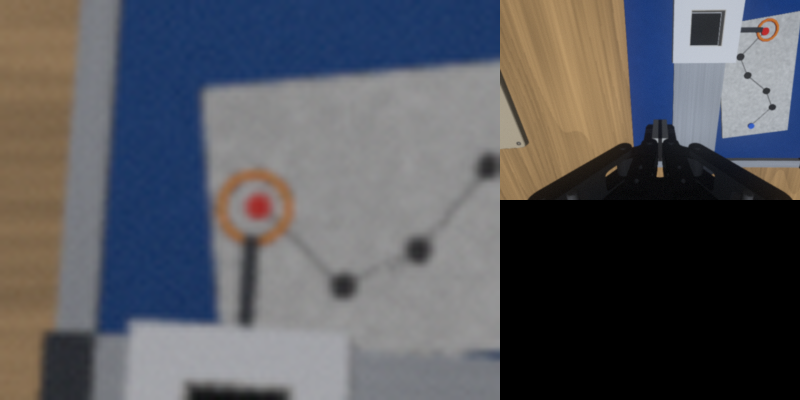

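Top view: the red stud is well inside the ring and the hand is away. The network's mandrel hit fell on the dish, so I check the loose things by picture difference, then hand in.

```bash
python3 - <<'E'
from h import *
a=cv2.imread('pics/t0.png').astype(int); b=cv2.imread('pics/t15.png').astype(int)
for n,(v,u) in dict(jar=(231,219),mandrel=(168,223),loupe=(175,434)).items():
    s=np.s_[v-14:v+14,u-14:u+14]; print(n,np.abs(a[s]-b[s]).mean().round(1),np.abs(cv2.blur(a[s].astype(np.uint8),(5,5)).astype(int)-cv2.blur(b[s].astype(np.uint8),(5,5))).max())
print(sense()['qd'].round(2)); print(hand_in())
E
```

```text
jar 1.9 3
mandrel 1.8 3
loupe 1.7 3
[ 0.8   1.27 -0.08  0.03 -0.15  0.01]
the job is handed in; nothing more can be done
None
```

The orange ring was led over blue, stud1, stud2, stud3, stud4 and red in that order, and it now stands over the red stud with the hand clear. I handed the job in at about 20 s of the 64 s allowed.

- **Pushing:** I pushed with the closed fingertips on the dish walls at about 20 to 45 mm/s. Horizontal wrist forces stayed near 2 to 4 N.
- **Centring:** I looked with the wrist camera at every stud. The fitted ring centre was within about 0.4 mm of the stud position each time. For stud2, stud3 and stud4 this rests on positions measured earlier, because the ring or its arm hid the stud from the wrist camera at that moment.
- **Final checks:** The last top picture shows the red stud well inside the ring. The jar, mandrel and loupe show no change between the first and last top pictures.
- **Checks that disagreed:**
  - One ring fit at blue caught the wooden bench instead; I redid it.
  - The last network report put the mandrel on the dish. It was false, as the picture comparison showed.
  - The fingertip contact offset in x came out at −14.9 mm on one side and +11.8 mm on the other. I allowed for this, and the ring ran at most about 3 mm off the line between stud1 and stud2.

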